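# Cure a resin plate under the sprung lamp lid

## Task

Set the small steel plate squarely on top of the steel bench block, its edges flush with the block's, and let go of it while the curing lamp's lid is still shut. Then lift the lamp's spring-hinged lid by its bar handle until its needle stands at the sliding mark on the quadrant, so that the light falls on the plate, and finish while still holding it there, steady. The lid snaps shut if released; leave the mark and everything else on the bench as they are.

Things in the scene. Friction and masses are not known exactly. Their poses are not given: they have to be found in the camera images.
- plate: loose steel plate, 40 (x) x 60 (y) x 10 (z) mm, about 0.13 to 0.25 kg, with a dull dark resin field on its upper face, lying flat on the bench to the robot's right. Origin: centre of its underside; z up. It looks the same after a half turn
- block: steel bench block, fixed to the bench, 40 (x) x 60 (y) x 30 (z) mm: the plate's outline, three times as thick. Origin: centre of its underside; z up, its flat top is 30 mm above the origin. The plate's x axis must lie along the block's x axis (either way round)
- lamp: curing lamp, fixed: a grey box 150 (x) x 160 (y) x 80 (z) mm with a white lid 8 mm thick; origin at the centre of its underside, z up. The lid is hinged along the top edge of its +y side (axis along x) and opens at its -y side, which faces the block. On its +x side stands an aluminium quadrant (x = 86 to 90 mm, up to 215 mm high) that carries the sliding mark
- lid_hinge (a point): point on the hinge axis, midway along it: at (0, 80, 80.5) mm in the lamp's frame; its axes turn with the lid and are parallel to the lamp's when the lid is shut
- lid_bar (a point): middle of the lid's bar handle: a round steel bar 12 mm thick along x between two posts 90 mm apart, its centre 40 mm above the lid's top and 20 mm inside the free edge. At lid angle a it lies in the lamp's frame at y = 80 - 140 cos a + 48 sin a, z = 80.5 + 140 sin a + 48 cos a (mm). Pinched from above, it turns between the fingers, so the tool can stay upright
- needle (a point): point on the thin dark needle of the lid that moves over the outer face of the quadrant, 140 mm from the hinge axis, 97 mm to the lamp's +x
- mark_line (a point): middle of the sliding brass mark clamped on the quadrant, 140 mm from the hinge axis, 97 mm to the lamp's +x; the mark is 8 mm wide along the arc. The needle belongs at this point. The mark is set differently each time and must not be touched
- lid (a joint): lid angle, rad, 0 shut, growing as it opens, at most 1.2. A spring and the lid's 0.35 kg pull it shut: about 4 N at the bar when shut, 6 N at the mark
- mark (a joint): angle of the mark about the same axis, rad: the needle is at the mark when the lid's angle equals it; between 0.45 and 0.85
- ring_gauge: bystander, not to be moved: brass ring, 44 mm across, 12 mm high, on the bench near the block. Origin at its underside
- bead_jar: bystander, not to be moved: small glass jar, 36 mm across, 45 mm high, near the plate. Origin at its underside
- tool_pot: bystander, not to be moved: white pot, 76 mm across, with gravers standing in it, about 160 mm high. Origin at its underside
- mallet: bystander, not to be moved: wooden mallet lying flat, 190 mm long, head 44 mm across and 80 mm wide. Origin at its underside
- pliers: bystander, not to be moved: pliers lying flat, 150 mm long, 16 mm high. Origin at its underside
- tin: bystander, not to be moved: tin box, 75 x 110 x 40 mm. Origin at its underside
- mandrel: bystander, not to be moved: steel ring mandrel with a wooden grip, lying along y, 260 mm long, 26 mm thick. Origin at its underside
There are look-alikes about, which are no part of the job. Leave any orange look-alike of the block alone.

How it is judged:
On the way, in this order (a step that is already met when the one before it is completed fails the run):
1. the plate lies flush on the block, let go, with the lid still shut (horizontal distance between plate and block below 0.005 m and angle between the x axis of plate and the x axis of block, either way round below 0.1 rad and z of plate in the frame of block between 0.028 and 0.033 m and linear speed of plate below 0.02 m/s and contact force between the fingers and plate below 0.1 N and value of joint lid below 0.1 rad), for 0.3 s.
2. the lid is held in the fingers with its needle at the mark, the plate still on the block (horizontal distance between plate and block below 0.005 m and angle between the x axis of plate and the x axis of block, either way round below 0.1 rad and z of plate in the frame of block between 0.028 and 0.033 m and linear speed of plate below 0.02 m/s and contact force between the fingers and plate below 0.1 N and distance between needle and mark_line below 0.009 m and value of joint lid above 0.35 rad and velocity of joint lid between -0.06 and 0.06 rad/s and contact force between the fingers and lamp above 1 N), for 0.3 s.
At the end, for the whole second after the job is handed in: The fingers still hold the lid (contact over 1 N), steady, its needle within 9 mm of the mark line (0.064 rad), and the plate lies at rest on the block, untouched, its centre within 5 mm of the block's and its edges within 0.1 rad of the block's (all of step 2); the arm keeps its last pose, push and grip.
It fails at once if the mark is shifted by more than 5 mm (distance of mark_line from where it was at the start of the episode above 0.005 m).
It fails at once if a bystander is moved by more than 30 mm (distance of any of ring_gauge, bead_jar, tool_pot, mallet, pliers, tin, mandrel from where it was at the start of the episode above 0.03 m).
It also fails if it takes over 64 s, if anything falls off the work surface, if the arm or the gripper's body presses on something with over 40 N, if the wrist force passes 120 N, or if a joint passes its speed limit or range.

## Robot

A 6-joint arm with a two-finger parallel gripper is mounted at the origin on the work surface. World frame = base frame: x ahead of the robot, y to its left, z up, the work surface at z = 0. Lengths are in m, angles in rad, forces in N, time in s.
With the tool pointing down it reaches from about 0.375 to 0.9 m from the base axis. Payload 3.1 kg.
Tool frame: the origin (TCP) lies midway between the tips of the shut fingers; the grasp point (between the pads) lies 19 mm behind it (manip.grip_depth is the distance from the TCP to the grasp point, in m); z points along the fingers, y is the line along which they close (so a half turn about z gives the same grasp; the last joint's range is limited). The gripper opens to 85 mm and grips with 20 to 120 N. Pads are 22 mm wide; open, the fingers measure 114 mm over their backs; the gripper's body (76 mm by 85 mm) begins 54 mm behind the grasp point. The pads swing forward as they close: fully open they stand 13 mm farther back than shut.
Start: joints at [1.006, 0.527, 1.433, -0, 1.181, -0.178], TCP at [0.236, 0.579, 0.231] pointing down, gripper open.
Joint ranges: [-3.08, 3.08], [-0.75, 2.2], [0.22, 2.44], [-1.43, 4.57], [0, 2.65], [-2.85, 2.85]. Speed limits (rad/s): [2.79, 2.79, 3.14, 3.14, 3.14, 3.14].

## Interface

Orientations are given as a unit quaternion [x, y, z, w].
In Python, from station import telemetry, snapshot, manip gives the robot as it stands. The module is installed in compiled form; this text tells all that it offers.
- The arm moves only by the shell command python3 -m crank 'ROWS' [OPENING] [FORCE]. ROWS is text: rows parted by semicolons, each of 6 numbers parted by spaces: the shift along the tool's x, y, z as a fraction of full scale, then the turn, a rotation vector about the tool's x, y, z as a fraction of full scale. A call has exactly 5 rows; each row shifts and turns the commanded pose from where the row before left it, along the tool's axes as they then stand; what a row does not reach is not made up. Full scale, the value 1, is 4 cm for a shift and 90 degrees for a turn. A row lasts 1/10 s, in which the tool goes at most 50 mm and 8.59 degrees, less where a joint would pass 70% of its speed; a pose out of reach is approached as far as the arm can. A call with a number of a shift or a turn outside -1 to 1 is refused whole. A call with a gripper value outside its range is refused whole. OPENING is the opening, from -1 (shut) to 1 (fully open), set as the call begins (- or left out, the last holds). The fingers move at their own pace and stop on an object; FORCE is the grip in N (left out, the last holds). Time passes only in rows, so rows that do not move let the fingers close, or fill a call up. It gives the time, the measured TCP pose, the force, the opening and the grip force at its end, in the units of the state.
- telemetry.sense(): the state, without advancing time (a new reading comes with each control period).
- snapshot(name): name is "side" or "top" or "wrist"; returns a dict with "image" (480x640x3 uint8, red, green, blue), "depth" (480x640 float32, m along the optical axis (not along the pixel's ray), 0 where there is no reading), "camera_matrix" (3x3 intrinsics, pixels), "rvec" (rotation vector, rad) and "tvec" (3), from world to camera coordinates, as OpenCV has them. Camera axes: x right, y down, z forward; pixel columns grow to the right and rows downward; lengths in m; the calibration is good to about 2 mm. The wrist camera is an equidistant fisheye: a pixel r from the principal point sees the ray r / f radians off the axis. A picture is of the moment at which its call begins.
- manip.sign_off(): hands the job in; it is judged then, once.
The state is a dict: "t": time; "q": joint angles; "qd": joint speeds; "tau": joint torques, N m; "tcp_pos": TCP position; "tool_rot": TCP orientation; "force": force on the tool from outside, world axes, zero at the start; "ft_torque": the same for the moment, N m; "finger_gap": opening from 0.0 (shut) to 1.0 (fully open); "gripper_force": force on a finger pad.
Only numpy, scipy, OpenCV 4.12 (cv2) and the standard library are available. Lean on these libraries where they do the work, as an engineer would, in place of code of your own. Each camera call takes 0.05 s, during which the arm holds its last target. There are 200 camera calls.

## Working session

There is one attempt and no reset: what is moved stays moved. The work goes in short steps, Python scripts to look and compute and a shell command to move; the robot and the scene stay as the last step left them, time stands still between calls to the robot, and variables do not carry over. Pictures are saved under pics/ and viewed, at most 10 in all, crops included, and the job is handed in when it is done.

```bash
mkdir -p pics; cat > h.py <<'E'
import numpy as np, cv2
from station import telemetry, snapshot, manip
def take(n):
    s=snapshot(n); np.savez(f'pics/{n}.npz',**s); return s
def world(s,u,v,d=None):
    K=s['camera_matrix'];R=cv2.Rodrigues(np.array(s['rvec'],float))[0];t=np.array(s['tvec'],float).ravel()
    d=s['depth'][int(v),int(u)] if d is None else d
    return R.T@(d*np.linalg.inv(K)@np.array([u,v,1.])-t)
def cloud(s):
    K=s['camera_matrix'];R=cv2.Rodrigues(np.array(s['rvec'],float))[0];t=np.array(s['tvec'],float).ravel()
    v,u=np.mgrid[:480,:640]; d=s['depth']
    P=np.stack([(u-K[0,2])/K[0,0]*d,(v-K[1,2])/K[1,1]*d,d],-1)
    W=(P-t)@R; W[d<=0]=np.nan; return W
E
python3 - <<'E'
from h import *
for n in('top','side'):
    s=take(n); cv2.imwrite(f'pics/{n}0.png',s['image'][:,:,::-1])
    R=cv2.Rodrigues(np.array(s['rvec'],float))[0];print(n,-R.T@np.ravel(s['tvec']),R[2])
print(telemetry.sense())
E
```

```text
top [ 0.27149909 -0.06031122  1.3465361 ] [ 0.22624175  0.00916912 -0.97402803]
side [ 0.50797037 -0.82444913  0.74968285] [ 0.02820835  0.75456509 -0.65561865]
{'t': 0.1, 'q': array([ 1.00551096e+00,  5.28380808e-01,  1.43381401e+00, -1.20511193e-06,
        1.18142142e+00, -1.78535257e-01]), 'qd': array([-2.67320173e-03, -2.39653264e-03, -4.17688810e-03, -8.70842945e-04,
        1.77270218e-03, -2.55350229e-05]), 'tau': array([ 3.61893526e-04, -4.43302417e+01, -1.78586483e+01, -2.06427871e-04,
        3.86662476e-03, -3.04008927e-05]), 'tcp_pos': array([0.23536612, 0.57826435, 0.23041414]), 'tool_rot': array([ 1.92171810e-01,  9.81360776e-01, -9.42822521e-04, -3.67161590e-04]), 'force': array([ 0.02609074, -0.04027842,  0.69505036]), 'ft_torque': array([-0.01001622, -0.01829082, -0.00673899]), 'gripper_force': 0.0, 'finger_gap': 0.9976706135894723}
```

View pics/top0.png

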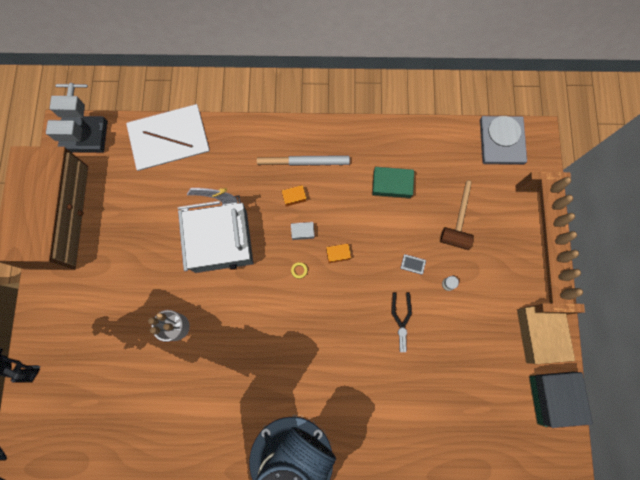

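View pics/side0.png

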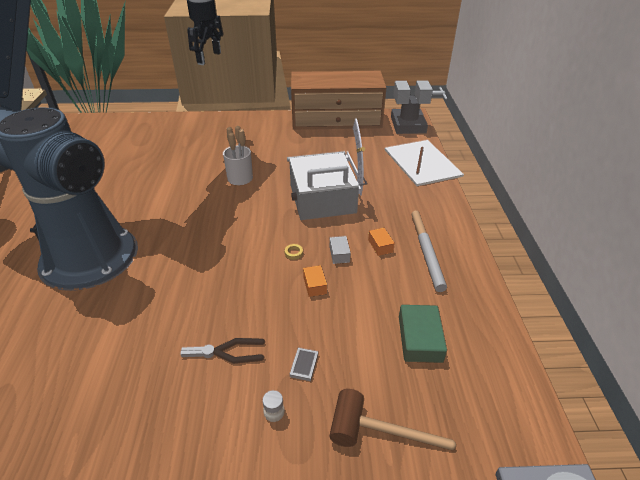

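The top view shows the plate at (413,264), the grey block at (302,231), orange look-alikes at (294,196) and (339,253), the lamp at (215,237) with its bar at (238,228), and the quadrant at (207,192). In the side view the plate is at (304,364), the block at (341,249) and the bar at (328,172).

```bash
python3 - <<'E'
from h import *
for n,boxes in (('top',dict(plate=(395,250,432,280,.004,.016),block=(285,216,320,246,.023,.036),lid=(170,195,255,275,.078,.1),bar=(225,200,255,260,.115,.145),ring=(285,258,315,282,.006,.02),jar=(440,270,462,295,.035,.055))),
 ('side',dict(plate=(285,342,325,385,.005,.016),block=(325,232,356,268,.025,.036),lid=(285,150,360,190,.08,.1),bar=(300,160,355,190,.115,.145),ring=(280,240,306,262,.006,.02),jar=(260,385,290,425,.035,.055)))):
    s=take(n);W=cloud(s)
    for k,(a,b,c,d,lo,hi) in boxes.items():
        p=W[b:d,a:c].reshape(-1,3);p=p[(p[:,2]>lo)&(p[:,2]<hi)]
        if len(p)<5: print(n,k,len(p));continue
        r=cv2.minAreaRect(p[:,:2].astype(np.float32)*1000)
        m=p[:,:2].mean(0);w,V=np.linalg.eigh(np.cov(p[:,:2].T));ax=V[:,1]
        print(n,k,len(p),'mean',(p.mean(0)*1000).round(1),'rect',np.round(r[0],1),np.round(r[1],1),round(r[2],1),'longaxis deg',round(np.degrees(np.arctan2(ax[1],ax[0]))%180,1))
    g=cv2.resize(s['image'][180:285,170:310] if n=='top' else s['image'][110:220,270:420],None,fx=5,fy=5,interpolation=cv2.INTER_CUBIC)
    cv2.imwrite(f'pics/{n}1.png',g[:,:,::-1])
E
```

```text
top plate 409 mean [ 497.  -316.6    9.4] rect [ 498.  -318.3] [79.7 99.8] 0.5 longaxis deg 88.4
top block 319 mean [583.9 -16.4  30.1] rect [584.7 -16.2] [42.3 59.7] 4.4 longaxis deg 92.4
top lid 3740 mean [554.3 214.3  88.4] rect [562.5 213.4] [174.7 174.5] 11.4 longaxis deg 88.5
top bar 195 mean [561.4 146.2 133. ] rect [564.  147.4] [101.9  12.6] 9.8 longaxis deg 9.5
top ring 142 mean [477.4  -9.2  11.6] rect [476.6  -7.1] [57.6 53.8] 1.5 longaxis deg 19.6
top jar 137 mean [ 445.9 -407.8   45. ] rect [ 446.3 -408. ] [31.8 31.1] 2.3 longaxis deg 138.7
side plate 632 mean [ 499.1 -320.9    9. ] rect [ 498.9 -319.4] [61.8 40.6] 74.6 longaxis deg 74.2
side block 322 mean [584.5 -20.9  28.3] rect [584.5 -20.2] [40.2 63.5] 4.9 longaxis deg 95.4
side lid 1883 mean [554.7 202.8  86.3] rect [559.7 208. ] [170.4 173.7] 10.9 longaxis deg 109.3
side bar 227 mean [562.8 141.5 127.8] rect [564.2 143. ] [102.6  13.8] 8.5 longaxis deg 9.7
side ring 139 mean [478.1 -13.2   9.8] rect [477.4 -12.7] [42.7 42.6] 19.2 longaxis deg 92.9
side jar 337 mean [ 447.2 -413.8   43.1] rect [ 447.1 -411.9] [31.4 34. ] 1.6 longaxis deg 100.7
```

View pics/side1.png

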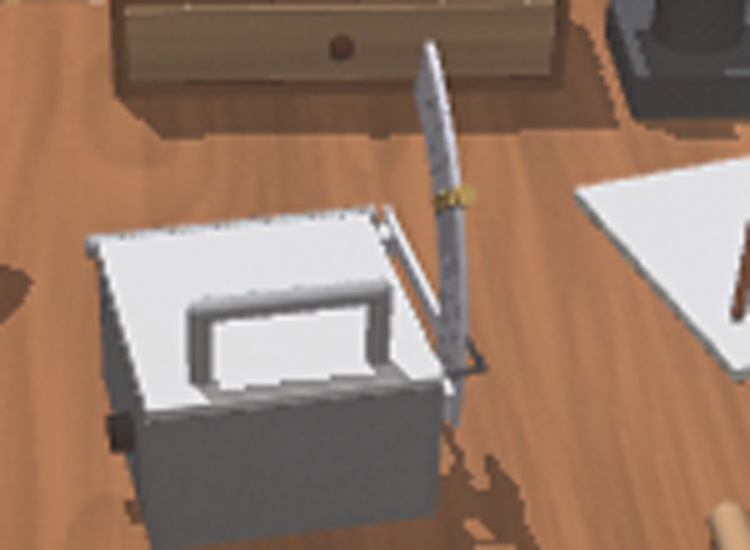

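In the crop the brass mark is at (455,198), i.e. full-image pixel (361,149.6). The lid is shut, and the needle tip is near crop (482,362).

```bash
cat > lampf.py <<'E'
from h import *
th=np.radians(9.6); C=np.array([.564,.1445]); yd=np.array([-np.sin(th),np.cos(th)]);xd=np.array([np.cos(th),np.sin(th)])
O=C+.060*yd
def tolamp(p): d=p[:2]-O; return np.array([d@xd,d@yd,p[2]])*1000
def hit(s,u,v,X):
    a=world(s,u,v,.5);b=world(s,u,v,1.5);A,B=tolamp(a),tolamp(b);return A+(B-A)*(X-A[0])/(B[0]-A[0])
E
python3 - <<'E'
from lampf import *
print('O',O)
for n,b in(('side',(345,115,375,200)),('top',(180,180,245,205))):
    s=dict(np.load(f'pics/{n}.npz'));x0,y0,x1,y1=b
    hsv=cv2.cvtColor(s['image'],cv2.COLOR_RGB2HSV)[y0:y1,x0:x1]
    m=(hsv[...,0]>19)&(hsv[...,0]<32)&(hsv[...,1]>90)&(hsv[...,2]>90)
    v,u=np.nonzero(m); print(n,len(u), u.mean()+x0,v.mean()+y0, sorted(zip(u+x0,v+y0))[:12])
    u,v=u.mean()+x0,v.mean()+y0
    W=cloud(s)[y0:y1,x0:x1][m];print('depth pts',np.round([tolamp(p) for p in W][:14],0).tolist())
    for X in(86,90,94,97):
        L=hit(s,u,v,X);dy,dz=80-L[1],L[2]-80.5;print(X,L.round(1),'r',round(np.hypot(dy,dz),1),'a',round(np.arctan2(dz,dy),3))
E
```

```text
O [0.55399388 0.20365976]
side 12 361.4166666666667 148.83333333333334 [(np.int64(357), np.int64(151)), (np.int64(358), np.int64(148)), (np.int64(360), np.int64(148)), (np.int64(360), np.int64(149)), (np.int64(362), np.int64(148)), (np.int64(362), np.int64(149)), (np.int64(362), np.int64(150)), (np.int64(363), np.int64(147)), (np.int64(363), np.int64(148)), (np.int64(363), np.int64(149)), (np.int64(363), np.int64(150)), (np.int64(364), np.int64(149))]
depth pts [[89.0, -47.0, 172.0], [85.0, -19.0, 154.0], [83.0, -43.0, 168.0], [87.0, -47.0, 170.0], [87.0, -53.0, 173.0], [83.0, -43.0, 165.0], [86.0, -51.0, 170.0], [89.0, -49.0, 168.0], [91.0, -51.0, 169.0], [86.0, -50.0, 166.0], [87.0, -54.0, 168.0], [83.0, -21.0, 147.0]]
86 [ 86.  -45.6 166.9] r 152.5 a 0.602
90 [ 90.  -32.9 159.2] r 137.7 a 0.609
94 [ 94.  -20.3 151.5] r 122.9 a 0.616
97 [ 97.  -10.7 145.7] r 111.8 a 0.623
top 47 219.2127659574468 192.40425531914894 [(np.int64(212), np.int64(195)), (np.int64(212), np.int64(196)), (np.int64(213), np.int64(195)), (np.int64(213), np.int64(196)), (np.int64(214), np.int64(194)), (np.int64(214), np.int64(195)), (np.int64(214), np.int64(196)), (np.int64(215), np.int64(194)), (np.int64(215), np.int64(195)), (np.int64(215), np.int64(196)), (np.int64(216), np.int64(193)), (np.int64(216), np.int64(194))]
depth pts [[93.0, -36.0, 168.0], [93.0, -39.0, 169.0], [91.0, -42.0, 173.0], [89.0, -45.0, 176.0], [88.0, -47.0, 178.0], [89.0, -49.0, 175.0], [91.0, -36.0, 166.0], [90.0, -39.0, 169.0], [89.0, -41.0, 171.0], [86.0, -45.0, 177.0], [86.0, -47.0, 176.0], [88.0, -49.0, 171.0], [88.0, -36.0, 167.0], [88.0, -38.0, 167.0]]
86 [ 86.  -32.9 164.4] r 140.6 a 0.639
90 [ 90.  -31.1 152.8] r 132.6 a 0.577
94 [ 94.  -29.4 141.2] r 125.1 a 0.507
97 [ 97.  -28.  132.5] r 119.9 a 0.449
```

View pics/top1.png

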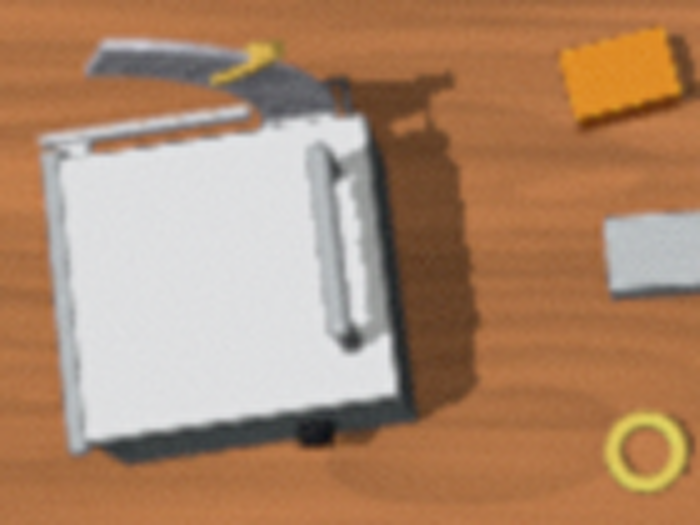

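The top crop shows the lid shut, the bar's clear span from (320,155) to (350,335), and the mark on the quadrant near (247,63). Next I swing over to the plate.

```bash
python3 -m crank '-1 0 -0.5 0 0 0.041;-1 0 -0.5 0 0 0.041;-1 0 -0.5 0 0 0.041;-1 0 -0.5 0 0 0.041;-1 0 -0.5 0 0 0.041' 1 60
for i in 1 2; do python3 -m crank '-1 0 0 0 0 0.041;-1 0 0 0 0 0.041;-1 0 0 0 0 0.041;-1 0 0 0 0 0.041;-1 0 0 0 0 0.041'; done
python3 -m crank '-1 0 0 0 0 0.041;-1 0 0 0 0 0.041;-1 0 0 0 0 0.041;-1 0 0 0 0 0.041;-1 0 0 0 0 0.041'
python3 -m crank '-1 0 0.4 0 0 0.03;-1 0 0.4 0 0 0.03;-1 0 0.4 0 0 0.03;-1 0 0.4 0 0 0.03;-1 0 0.4 0 0 0.03'
cat > st.py <<'E'
import sys
from h import *
from scipy.spatial.transform import Rotation as Ro
# target x y ; yaw of tool y (deg); tcp z
tx,ty,tz,yaw=map(float,sys.argv[1:5])
s=telemetry.sense();R=Ro.from_quat(s['tool_rot']).as_matrix()
y=np.degrees(np.arctan2(R[1,1],R[0,1]));d=np.array([tx,ty,tz])-s['tcp_pos']
dy=(y-yaw+90)%180-90
print('t',s['t'],'tcp',(s['tcp_pos']*1000).round(1),'yaw',y.round(2),'down',R[:,2].round(4),'F',s['force'].round(1),'gap',round(s['finger_gap'],3),'gf',round(s['gripper_force'],1))
print('shift units',(R.T@d/.04).round(2),'turn units total',round(dy/90,3),'q',s['q'].round(2))
E
python3 st.py .4985 -.319 .1 -15.5
```

```text
t: 0.7
tcp_pos: [0.4102, 0.4797, 0.3318]
tool_rot: [0.348, 0.937, -0.0, -0.0]
force: [0.4, 1.1, -0.4]
finger_gap: 1.0
gripper_force: 0.0
t: 1.2
tcp_pos: [0.5432, 0.3313, 0.3309]
tool_rot: [0.494, 0.869, -0.0, -0.0]
force: [-1.1, -0.5, 0.4]
finger_gap: 0.997
gripper_force: 0.0
t: 1.7
tcp_pos: [0.6224, 0.1485, 0.3309]
tool_rot: [0.627, 0.779, -0.0, -0.0]
force: [0.5, -0.7, 0.5]
finger_gap: 1.002
gripper_force: 0.0
t: 2.2
tcp_pos: [0.6396, -0.05, 0.3309]
tool_rot: [0.744, 0.668, -0.0, -0.0]
force: [0.8, -0.0, 0.4]
finger_gap: 1.0
gripper_force: 0.0
t: 2.7
tcp_pos: [0.5998, -0.2455, 0.2504]
tool_rot: [0.817, 0.577, 0.0, -0.0]
force: [1.2, 0.0, -0.1]
finger_gap: 1.003
gripper_force: 0.0
t 2.7 tcp [ 599.8 -245.5  250.4] yaw -19.57 down [-0.e+00  1.e-04 -1.e+00] F [ 1.2  0.  -0.1] gap 1.003 gf 0.0
shift units [-2.58 -1.77  3.76] turn units total -0.045 q [-0.56  0.54  1.35  0.    1.25 -0.22]
```

```bash
python3 -m crank '0 0 0 0 0 -0.045;-0.6 -0.44 0.65 0 0 0;-0.6 -0.44 0.65 0 0 0;-0.6 -0.44 0.65 0 0 0;-0.6 -0.44 0.65 0 0 0' >/dev/null
python3 -m crank '0 0 0 0 0 0;0 0 0 0 0 0;0 0 0 0 0 0;0 0 0 0 0 0;0 0 0 0 0 0' >/dev/null
python3 st.py .4985 -.319 .1 -15.5
python3 - <<'E'
from h import *
s=take('wrist');cv2.imwrite('pics/w1.png',s['image'][:,:,::-1]);print(s['camera_matrix'],s['rvec'],s['tvec'])
E
```

```text
t 3.7 tcp [ 508.1 -317.5  148.3] yaw -15.33 down [ 0.0017 -0.0015 -1.    ] F [ 0.4  0.1 -0.4] gap 0.997 gf 0.0
shift units [-0.1  -0.23  1.21] turn units total 0.002 q [-0.74  0.6   1.58  0.    0.97 -0.48]
[[371.64829954   0.         317.89918986]
 [  0.         371.64829954 241.32917828]
 [  0.           0.           1.        ]] [-2.8544271   0.3829328   0.04816759] [-0.57434826 -0.17887439  0.25210684]
```

View pics/w1.png

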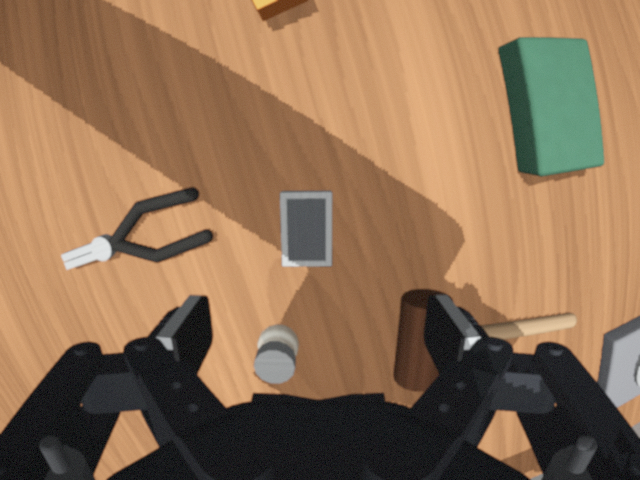

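The wrist view shows the plate with corners at about (281,192), (330,192), (331,266) and (283,266), with its long side along image rows, so it is well aligned with the fingers.

```bash
cat > fe.py <<'E'
from h import *
def fish(s,px,z):
    K=s['camera_matrix'];R=cv2.Rodrigues(np.array(s['rvec'],float))[0];t=np.ravel(s['tvec'])
    out=[]
    for u,v in px:
        x,y=(u-K[0,2])/K[0,0],(v-K[1,2])/K[1,1];r=np.hypot(x,y)
        d=R.T@np.array([x/r*np.sin(r),y/r*np.sin(r),np.cos(r)]) if r else R.T[:,2]
        c=-R.T@t; out.append(c+d*(z-c[2])/d[2])
    return np.array(out)
def rect(s,box,z,m=None):
    x0,y0,x1,y1=box
    v,u=np.nonzero(m[y0:y1,x0:x1]); h=cv2.convexHull(np.stack([u+x0,v+y0],1).astype(np.float32))[:,0]
    P=fish(s,h,z)[:,:2]*1000
    return cv2.minAreaRect(P.astype(np.float32)),len(u)
E
python3 - <<'E'
from fe import *
s=dict(np.load('pics/wrist.npz'))
P=fish(s,[(280.5,191.5),(331,191.5),(332,266.5),(282.5,266.5)],.010)*1000
print(P.round(1),P.mean(0).round(1),[round(float(np.linalg.norm(P[i]-P[i-1])),1) for i in range(4)])
im=s['image'].astype(int); m=(im[...,0]-im[...,2]<25)
print(rect(s,(265,180,345,280),.010,m))
E
```

```text
[[ 488.8 -282.1   10. ]
 [ 525.9 -292.4   10. ]
 [ 511.3 -350.7   10. ]
 [ 473.1 -340.3   10. ]] [ 499.7 -316.4   10. ] [60.2, 38.5, 60.1, 39.6]
(((499.36572265625, -315.701416015625), (60.21596908569336, 39.32822036743164), 75.21390533447266), 3822)
```

```bash
python3 st.py .4994 -.3163 .0 -14.8
```

```text
t 3.75 tcp [ 507.9 -317.5  148.2] yaw -15.33 down [ 0.0014 -0.0012 -1.    ] F [-0.3  0.   0.8] gap 1.001 gf 0.0
shift units [-0.02 -0.22  3.7 ] turn units total -0.006 q [-0.75  0.6   1.58  0.    0.97 -0.48]
```

```bash
python3 -m crank '-0.02 -0.22 0.8 0 0 -0.006;0 0 0.8 0 0 0;0 0 0.7 0 0 0;0 0 0.5 0 0 0;0 0 0.3 0 0 0' 0.45 >/dev/null; python3 st.py .4994 -.3163 .0 -14.8
python3 -m crank '0 0 0.2 0 0 0;0 0 0.2 0 0 0;0 0 0.1 0 0 0;0 0 0.05 0 0 0;0 0 0 0 0 0' ;python3 st.py .4994 -.3163 .0 -14.8
```

```text
t 4.25 tcp [ 498.1 -315.5   21.9] yaw -14.84 down [-0.0013  0.0012 -1.    ] F [-0.6  0.7  0.8] gap 0.727 gf 0.0
shift units [-0.01  0.04  0.55] turn units total -0.0 q [-0.75  0.78  1.66  0.    0.7  -0.5 ]
t: 4.75
tcp_pos: [0.4984, -0.3164, 0.0016]
tool_rot: [0.793, 0.61, 0.0, 0.0]
force: [-0.3, 0.2, 0.7]
finger_gap: 0.724
gripper_force: 0.0
t 4.75 tcp [ 498.4 -316.4    1.6] yaw -14.87 down [ 5.e-04 -4.e-04 -1.e+00] F [-0.3  0.2  0.7] gap 0.724 gf 0.0
shift units [0.01 0.02 0.04] turn units total -0.001 q [-0.75  0.82  1.66 -0.    0.66 -0.5 ]
```

Close, then lift.

```bash
python3 -m crank '0 0 0 0 0 0;0 0 0 0 0 0;0 0 0 0 0 0;0 0 0 0 0 0;0 0 0 0 0 0' -0.5 50; python3 -m crank '0 0 0 0 0 0;0 0 -0.1 0 0 0;0 0 -0.4 0 0 0;0 0 -0.6 0 0 0;0 0 -0.6 0 0 0'; python3 st.py .5845 -.018 .09 4.6
python3 - <<'E'
from h import *
s=take('wrist');cv2.imwrite('pics/w2.png',s['image'][:,:,::-1])
E
```

```text
t: 5.25
tcp_pos: [0.4987, -0.3166, 0.0022]
tool_rot: [0.793, 0.61, 0.0, 0.001]
force: [-0.1, 0.7, 6.1]
finger_gap: 0.447
gripper_force: 50.8
t: 5.75
tcp_pos: [0.4978, -0.3159, 0.0702]
tool_rot: [0.793, 0.61, -0.0, -0.001]
force: [-0.1, -0.9, -1.7]
finger_gap: 0.451
gripper_force: 50.6
t 5.75 tcp [ 497.8 -315.9   70.2] yaw -14.87 down [-1.e-03  9.e-04 -1.e+00] F [-0.1 -0.9 -1.7] gap 0.451 gf 50.6
shift units [ 7.75  0.18 -0.49] turn units total -0.216 q [-0.75  0.7   1.64 -0.    0.8  -0.5 ]
```

View pics/w2.png

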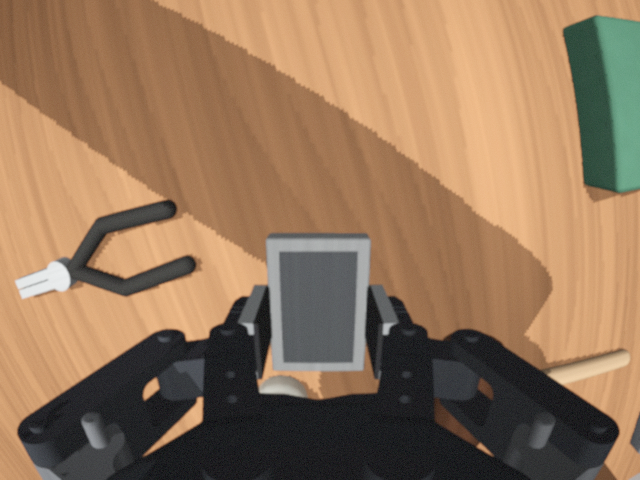

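The plate is held level, with corners at about (267,234), (369,234), (364,371) and (273,371). I move to just short of the block, which should then show ahead in the wrist view.

```bash
python3 - <<'E'
from fe import *
from scipy.spatial.transform import Rotation as Ro
s=dict(np.load('pics/wrist.npz'));st=telemetry.sense();R=Ro.from_quat(st['tool_rot']).as_matrix()
P=fish(s,[(266.5,234),(369.5,234),(365,371),(272.5,371)],.078)
print([round(float(np.linalg.norm(P[i]-P[i-1]))*1000,1) for i in range(4)])
L=((P-st['tcp_pos'])@R)*1000;print(L.round(1),L.mean(0).round(1))
e=(P[0]+P[1]-P[2]-P[3]);print('plate long axis',np.degrees(np.arctan2(e[1],e[0])))
R2=cv2.Rodrigues(s['rvec'])[0];c=-R2.T@np.ravel(s['tvec']);print('cam in tool',((c-st['tcp_pos'])@R*1000).round(1),'axis',(R2[2]@R).round(3))
E
python3 -m crank '0.2 0.02 -0.8 0 0 -0.04;1 0 -0.8 0 0 -0.05;1 0 -0.2 0 0 -0.05;1 0 0 0 0 -0.05;1 0 0 0 0 -0.026' ;python3 st.py .5845 -.018 .09 4.6
```

```text
[61.5, 38.8, 61.5, 40.4]
[[ 33.  -21.6  -3.9]
 [ 33.1  17.2  -3.7]
 [-28.5  18.4  -3.5]
 [-28.5 -22.   -3.7]] [ 2.3 -2.  -3.7]
plate long axis 75.50033834216758
cam in tool [  65.9   -1.3 -138.9] axis [-0.256 -0.007  0.967]
t: 6.3
tcp_pos: [0.5139, -0.1495, 0.1415]
tool_rot: [0.678, 0.735, 0.0, 0.001]
force: [0.0, -0.2, -2.6]
finger_gap: 0.449
gripper_force: 51.2
t 6.3 tcp [ 513.9 -149.5  141.5] yaw 4.68 down [ 2.e-03 -9.e-04 -1.e+00] F [ 0.  -0.2 -2.6] gap 0.449 gf 51.2
shift units [3.14 2.03 1.29] turn units total 0.001 q [-0.49  0.54  1.74  0.    0.86 -0.57]
```

```bash
python3 -m crank '0.2 0.7 0.1 0 0 0;0.2 0.7 0.1 0 0 0;0.2 0.6 0.1 0 0 0;0 0 0 0 0 0;0 0 0 0 0 0' >/dev/null;python3 -m crank '0 0 0 0 0 0;0 0 0 0 0 0;0 0 0 0 0 0;0 0 0 0 0 0;0 0 0 0 0 0' >/dev/null;python3 st.py .5845 -.018 .09 4.6
python3 - <<'E'
from h import *
s=take('wrist');cv2.imwrite('pics/w3.png',s['image'][:,:,::-1])
E
```

```text
t 7.3 tcp [ 591.1 -120.7  128.7] yaw 4.54 down [-0. -0. -1.] F [-0.9 -0.5 -1.6] gap 0.448 gf 51.2
shift units [2.57 0.04 0.97] turn units total -0.001 q [-0.39  0.63  1.58 -0.    0.93 -0.47]
```

View pics/w3.png

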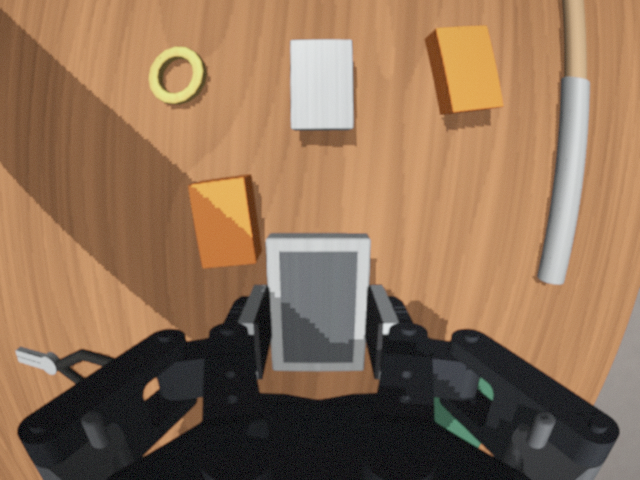

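The block's top face has corners at about (291,41), (352,39), (353,128) and (292,127). The orange look-alikes at (225,220) and (465,70) leave room for the fingers.

```bash
python3 - <<'E'
from fe import *
from scipy.spatial.transform import Rotation as Ro
s=dict(np.load('pics/wrist.npz'));st=telemetry.sense();R=Ro.from_quat(st['tool_rot']).as_matrix()
def rep(n,P):
    L=((P-st['tcp_pos'])@R)*1000;e=P[0]+P[1]-P[2]-P[3]
    print(n,[round(float(np.linalg.norm(P[i]-P[i-1]))*1000,1) for i in range(4)],'world',(P.mean(0)*1000).round(1),'tool',L.mean(0).round(1),'long',np.degrees(np.arctan2(e[1],e[0])).round(2))
rep('block',fish(s,[(290.5,40.5),(352.5,39),(353.5,128.5),(291.5,128.5)],.030))
rep('plate',fish(s,[(266.5,234),(369.5,234),(365,371),(272.5,371)],st['tcp_pos'][2]+.008))
im=s['image'].astype(int);m=((im.max(-1)-im.min(-1))<25)&(im[...,0]>120);print(rect(s,(280,25,365,140),.03,m))
E
```

```text
block [59.1, 40.0, 60.2, 39.8] world [585.5 -15.7  30. ] tool [105.1   2.6  98.7] long 95.2
plate [61.4, 38.7, 61.5, 40.4] world [ 591.4 -119.5  136.7] tool [ 1.1  0.3 -8. ] long 94.91
(((585.1334838867188, -15.807432174682617), (40.266563415527344, 60.2809944152832), 4.924778461456299), 5566)
```

```bash
python3 -m crank '0.6 0.06 0.2 0 0 0;0.8 0 0.3 0 0 0;0.8 0 0.4 0 0 0;0.4 0 0.5 0 0 0;0 0 0.4 0 0 0' >/dev/null; python3 -m crank '0 0 0.3 0 0 0;0 0 0.1 0 0 0;0 0 0 0 0 0;0 0 0 0 0 0;0 0 0 0 0 0' >/dev/null;python3 st.py .5852 -.0168 .032 4.6
```

```text
t 8.35 tcp [586.1 -17.2  41.4] yaw 4.53 down [ 1.7e-03 -4.0e-04 -1.0e+00] F [ 0.2 -0.2 -1.6] gap 0.449 gf 51.2
shift units [ 0.01 -0.02  0.23] turn units total -0.001 q [-0.22  0.75  1.67  0.    0.73 -0.3 ]
```

```bash
python3 -m crank '0.01 -0.02 0.08 0 0 0;0 0 0.05 0 0 0;0 0 0.04 0 0 0;0 0 0.02 0 0 0;0 0 0 0 0 0' >/dev/null;python3 st.py .5852 -.0168 .032 4.6;  python3 -m crank '0 0 0.03 0 0 0;0 0 0.02 0 0 0;0 0 0 0 0 0;0 0 0 0 0 0;0 0 0 0 0 0' >/dev/null;python3 st.py .5852 -.0168 .032 4.6
```

```text
t 8.85 tcp [584.5 -16.3  32.8] yaw 4.57 down [-3.e-04  0.e+00 -1.e+00] F [-0.1  0.1 -1.6] gap 0.449 gf 51.2
shift units [-0.02  0.02  0.02] turn units total -0.0 q [-0.22  0.76  1.67 -0.    0.71 -0.3 ]
t 9.35 tcp [584.7 -16.2  32.2] yaw 4.58 down [ 6.e-04 -2.e-04 -1.e+00] F [-2.2  0.7  6.8] gap 0.449 gf 52.0
shift units [-0.01  0.01  0.01] turn units total -0.0 q [-0.22  0.76  1.67 -0.    0.71 -0.3 ]
```

Contact is at the expected height. Release, lift and look.

```bash
python3 -m crank '0 0 0 0 0 0;0 0 0 0 0 0;0 0 0 0 0 0;0 0 0 0 0 0;0 0 0 0 0 0' 0.3 ; python3 -m crank '0 0 -0.2 0 0 0;0 0 -0.5 0 0 0;-0.6 0 -0.8 0 0 0;-0.9 0 -0.8 0 0 0;-1 0 -0.3 0 0 0' >/dev/null;python3 -m crank '0 0 0 0 0 0;0 0 0 0 0 0;0 0 0 0 0 0;0 0 0 0 0 0;0 0 0 0 0 0' >/dev/null;python3 st.py .5852 -.0168 .032 4.6
python3 - <<'E'
from h import *
s=take('wrist');cv2.imwrite('pics/w4.png',cv2.resize(s['image'][0:260,160:500],None,fx=2.3,fy=2.3,interpolation=cv2.INTER_CUBIC)[:,:,::-1])
E
```

```text
t: 9.85
tcp_pos: [0.5846, -0.0163, 0.0308]
tool_rot: [0.678, 0.735, -0.0, -0.0]
force: [0.0, -0.5, -0.6]
finger_gap: 0.652
gripper_force: 0.0
t 10.85 tcp [ 592.  -114.6  134.2] yaw 4.66 down [-1.7e-03  8.0e-04 -1.0e+00] F [ 1.  -0.   0.3] gap 0.654 gf 0.0
shift units [2.45 0.03 2.56] turn units total 0.001 q [-0.38  0.62  1.57  0.    0.95 -0.46]
```

View pics/w4.png

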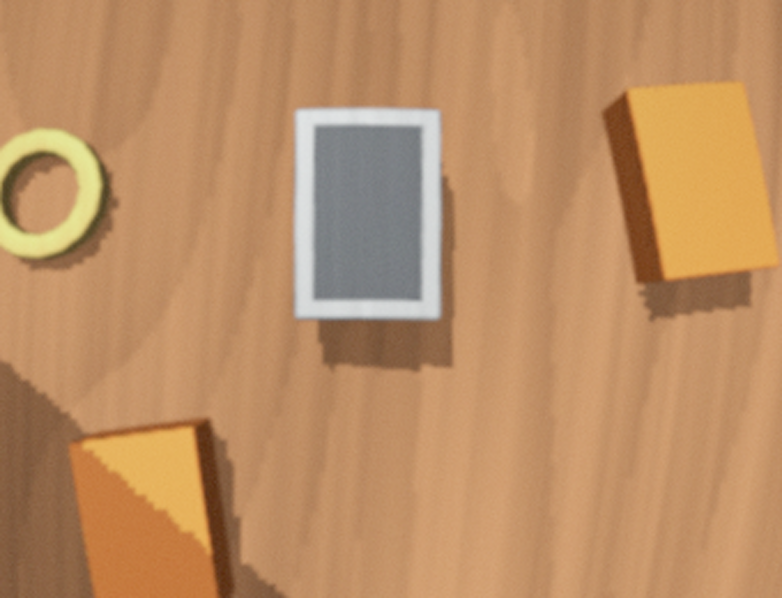

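The plate sits on the block with corners at crop (296,110) to (440,318), and no block edge shows past it. I'll check its pose against the block's and plan the bar approach.

```bash
python3 - <<'E'
from fe import *
s=dict(np.load('pics/wrist.npz'))
q=[(160+u/2.3,v/2.3) for u,v in((295,109),(441,109),(441.5,319),(294.5,319))]
P=fish(s,q,.04)*1000;e=P[0]+P[1]-P[2]-P[3];print(P.mean(0).round(1),np.degrees(np.arctan2(e[1],e[0])),[round(float(np.linalg.norm(P[i]-P[i-1])),1) for i in range(4)])
for n,b in(('top',(285,216,320,246)),('side',(325,225,356,268))):
    s=take(n);a,bb,c,d=b;p=cloud(s)[bb:d,a:c].reshape(-1,3);p=p[(p[:,2]>.034)&(p[:,2]<.046)]
    print(n,(p.mean(0)*1000).round(1),cv2.minAreaRect(p[:,:2].astype(np.float32)*1000))
E
python3 st.py .564 .1445 .24 -80.4
```

```text
[585.2 -16.2  40. ] 94.71350751198236 [59.8, 40.1, 59.8, 40.3]
top [nan nan nan] ((0.0, 0.0), (0.0, 0.0), 0.0)
side [586.1 -24.5  38.5] ((584.0076293945312, -20.664894104003906), (40.191673278808594, 65.17269897460938), 5.276149749755859)
t 11.0 tcp [ 592.4 -115.2  134.6] yaw 4.63 down [-8.e-04  3.e-04 -1.e+00] F [ 0.4 -0.7 -0.3] gap 0.652 gf 0.0
shift units [ 6.53 -0.19 -2.63] turn units total 0.945 q [-0.38  0.62  1.57  0.    0.95 -0.46]<stdin>:7: RuntimeWarning: Mean of empty slice.
  ret = um.true_divide(
```

Plate is within 1 mm of the block's measured centre. Next: rise, turn so that the camera faces away from the quadrant, and go above the bar.

```bash
python3 -m crank '0 0 -0.8 0 0 0;0.5 0 -0.8 0 0 0;1 0 -0.7 0 0 0;1 0 -0.5 0 0 0;1 0 0 0 0 0' 0.3 >/dev/null
python3 -m crank '0 0 0 0 0 -0.095;0 0 0 0 0 -0.095;0 0 0 0 0 -0.095;0 0 0 0 0 -0.095;0 0 0 0 0 -0.095' >/dev/null
python3 -m crank '0 0 0 0 0 -0.095;0 0 0 0 0 -0.095;0 0 0 0 0 -0.095;0 0 0 0 0 -0.095;0 0 0 0 0 -0.095' >/dev/null
python3 -m crank '0 0 0 0 0 -0.095;0 0 0 0 0 -0.01;0 0 0 0 0 0;0 0 0 0 0 0;0 0 0 0 0 0' >/dev/null
python3 st.py .564 .1445 .21 99.6
```

```text
t 13.0 tcp [581.4  23.7 246.9] yaw 99.45 down [-0. -0. -1.] F [0.5 0.  0. ] gap 0.65 gf 0.0
shift units [-0.07  3.05  0.92] turn units total -0.002 q [-0.15  0.45  1.53 -0.    1.16 -1.89]
```

```bash
python3 -m crank '-0.07 0.4 0 0 0 0;0 0.7 0 0 0 0;0 0.8 0.2 0 0 0;0 0.8 0.4 0 0 0;0 0.35 0.4 0 0 0' >/dev/null
python3 -m crank '0 0 0 0 0 0;0 0 0 0 0 0;0 0 0 0 0 0;0 0 0 0 0 0;0 0 0 0 0 0' >/dev/null
python3 st.py .564 .1445 .111 99.6
python3 - <<'E'
from lampf import *
s=take('wrist');K=s['camera_matrix'];R=cv2.Rodrigues(s['rvec'])[0];t=np.ravel(s['tvec'])
v,u=np.mgrid[:480,:640];x=(u-K[0,2])/K[0,0];y=(v-K[1,2])/K[1,1];r=np.hypot(x,y)+1e-9;d=s['depth']
k=np.tan(r)/r;P=np.stack([x*k*d,y*k*d,d],-1);W=(P-t)@R
m=(d>0)&(abs(W[...,2]-.129)<.009)&(abs(W[...,0]-.564)<.065)&(abs(W[...,1]-.145)<.02)
p=W[m];print(len(p),p.mean(0).round(4),cv2.minAreaRect(p[:,:2].astype(np.float32)*1000),p[:,2].max())
E
```

```text
t 14.0 tcp [564.6 143.6 207.7] yaw 99.44 down [ 0.0015 -0.     -1.    ] F [ 0.2 -0.2 -0.2] gap 0.649 gf 0.0
shift units [0.02 0.03 2.42] turn units total -0.002 q [ 0.06  0.5   1.57 -0.    1.07 -1.68]
2973 [0.5602 0.1471 0.133 ] ((563.385498046875, 147.8633575439453), (100.40653991699219, 11.933445930480957), 9.51826000213623) 0.13591198945485317
```

```bash
python3 -m crank '0.02 0.07 0.4 0 0 0;0 0 0.7 0 0 0;0 0 0.7 0 0 0;0 0 0.4 0 0 0;0 0 0.2 0 0 0' >/dev/null
python3 -m crank '0 0 0 0 0 0;0 0 0 0 0 0;0 0 0 0 0 0;0 0 0 0 0 0;0 0 0 0 0 0' -0.3 40 
python3 -m crank '0 0 0 0 0 0;0 0 0 0 0 0;0 0 0 0 0 0;0 0 0 0 0 0;0 0 0 0 0 0' -1 60
python3 st.py .564 .1465 .111 99.6
```

```text
t: 15.05
tcp_pos: [0.5631, 0.1471, 0.1117]
tool_rot: [-0.083, 0.997, -0.0, 0.001]
force: [0.5, -0.0, -0.4]
finger_gap: 0.35
gripper_force: 0.0
t: 15.55
tcp_pos: [0.5628, 0.1477, 0.1112]
tool_rot: [-0.083, 0.997, 0.001, 0.0]
force: [-1.4, 5.6, 3.7]
finger_gap: 0.114
gripper_force: 58.5
t 15.55 tcp [562.8 147.7 111.2] yaw 99.51 down [ 4.e-04  1.e-03 -1.e+00] F [-1.4  5.6  3.7] gap 0.114 gf 58.5
shift units [-0.03 -0.03  0.01] turn units total -0.001 q [ 0.06  0.63  1.65  0.    0.86 -1.67]
```

```bash
python3 -m crank '0.1 0 0 0 0 0;-0.1 0 0 0 0 0;0 0.10 -0.26 0 0 0;0 0.12 -0.25 0 0 0;0 0 0 0 0 0' 
python3 -m crank '0 0.14 -0.24 0 0 0;0 0.155 -0.23 0 0 0;0 0.17 -0.22 0 0 0;0 0 0 0 0 0;0 0 0 0 0 0' 
python3 -m crank '0 0.19 -0.205 0 0 0;0 0.20 -0.19 0 0 0;0 0.12 -0.1 0 0 0;0 0 0 0 0 0;0 0 0 0 0 0' 
python3 - <<'E'
from h import *
s=take('side');cv2.imwrite('pics/side2.png',cv2.resize(s['image'][85:215,270:430],None,fx=4.6,fy=4.6,interpolation=cv2.INTER_CUBIC)[:,:,::-1])
s=take('top');st=telemetry.sense();print(st['tcp_pos'],st['force'],st['finger_gap'],st['gripper_force'])
E
```

```text
t: 16.05
tcp_pos: [0.5613, 0.1561, 0.132]
tool_rot: [-0.084, 0.997, -0.0, 0.0]
force: [2.1, 2.1, -7.6]
finger_gap: 0.112
gripper_force: 58.4
t: 16.55
tcp_pos: [0.5584, 0.1734, 0.1599]
tool_rot: [-0.083, 0.997, -0.001, 0.001]
force: [1.3, -5.4, -1.9]
finger_gap: 0.113
gripper_force: 58.7
t: 17.05
tcp_pos: [0.5553, 0.1918, 0.1798]
tool_rot: [-0.083, 0.997, -0.002, 0.0]
force: [1.7, -8.7, 0.9]
finger_gap: 0.108
gripper_force: 58.7
[0.55526178 0.19167098 0.17964666] [ 1.49881019 -8.53359907  0.0978087 ] 0.10970724846694037 58.666468262672424
```

View pics/side2.png

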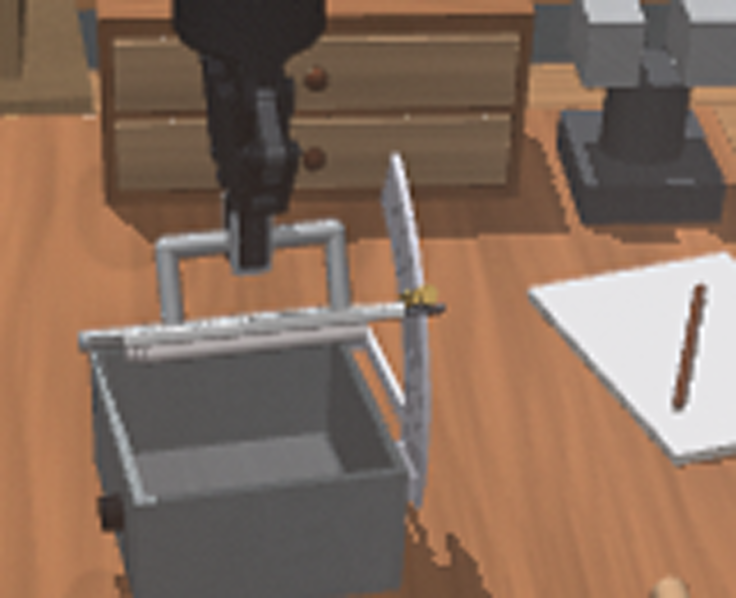

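The side crop shows the lid open, with the needle at crop (425,309) just below the brass mark at (423,297). I work out the remaining angle.

```bash
python3 - <<'E'
from lampf import *
s=dict(np.load('pics/side.npz'))
def ang(L): return np.hypot(80-L[1],L[2]-80.5).round(1),np.arctan2(L[2]-80.5,80-L[1]).round(3)
for nm,u,v in(('mark',361.8,149.4),('needle',362.2,152.1)):
    print(nm,[(X,ang(hit(s,u,v,X))) for X in(88,90,93)])
# hue masks
x0,y0,x1,y1=345,135,375,165
im=s['image'][y0:y1,x0:x1].astype(int)
W=s['image'];h=cv2.cvtColor(W,cv2.COLOR_RGB2HSV)[y0:y1,x0:x1]
m=(h[...,0]>19)&(h[...,0]<32)&(h[...,1]>90);v,u=np.nonzero(m);print('brass',u.mean()+x0,v.mean()+y0,v.min()+y0,v.max()+y0)
m=im.sum(-1)<260;v,u=np.nonzero(m);print('dark',sorted(set(zip((u+x0).tolist(),(v+y0).tolist()))))
E
python3 st.py .5553 .1918 .18 99.6
```

```text
mark [(88, (np.float64(148.1), np.float64(0.594))), (90, (np.float64(140.7), np.float64(0.597))), (93, (np.float64(129.6), np.float64(0.601)))]
needle [(88, (np.float64(149.5), np.float64(0.55))), (90, (np.float64(142.1), np.float64(0.55))), (93, (np.float64(131.0), np.float64(0.55)))]
brass 361.2 148.6 147 150
dark [(345, 135), (345, 136), (345, 137), (345, 164), (346, 135), (346, 136), (346, 137), (347, 135), (347, 136), (348, 135), (348, 136), (349, 135), (350, 135), (351, 135), (352, 135), (353, 135), (357, 149), (358, 149), (358, 150), (358, 151), (358, 152), (358, 153), (359, 151), (359, 153), (360, 151), (360, 152), (360, 153), (361, 135), (361, 136), (361, 151), (361, 152), (362, 135), (362, 151), (362, 152), (363, 135), (363, 151), (363, 152), (363, 153), (364, 135), (364, 152), (365, 135), (365, 152), (366, 135), (366, 152), (367, 135), (368, 135), (369, 135), (370, 135), (371, 135), (372, 135), (373, 135)]
t 17.15 tcp [555.3 191.7 179.6] yaw 99.56 down [ 9.0e-04 -4.3e-03 -1.0e+00] F [ 1.5 -8.5  0.1] gap 0.11 gf 58.7
shift units [-0.    0.   -0.01] turn units total -0.0 q [ 0.14  0.54  1.58 -0.01  1.02 -1.59]
```

```bash
python3 -m crank '0 0.05 -0.04 0 0 0;0 0.06 -0.05 0 0 0;0 0.04 -0.035 0 0 0;0 0 0 0 0 0;0 0 0 0 0 0' 
python3 -m crank '0 0 0 0 0 0;0 0 0 0 0 0;0 0 0 0 0 0;0 0 0 0 0 0;0 0 0 0 0 0' 
python3 - <<'E'
from lampf import *
s=take('side');cv2.imwrite('pics/side3.png',cv2.resize(s['image'][110:190,310:410],None,fx=7,fy=7,interpolation=cv2.INTER_CUBIC)[:,:,::-1])
st=telemetry.sense();d=(st['tcp_pos']-np.array([.5628,.1477,.1112]))*1000;dy=d[:2]@yd
print('angle',np.arctan2(48+d[2],140-dy)-.3303,abs(st['qd']).max())
p=cloud(s)[225:268,325:356].reshape(-1,3);p=p[(p[:,2]>.034)&(p[:,2]<.046)];print('plate',(p.mean(0)*1000).round(1))
E
```

```text
t: 17.65
tcp_pos: [0.5543, 0.1971, 0.1842]
tool_rot: [-0.083, 0.997, -0.003, 0.0]
force: [3.3, -8.5, -1.2]
finger_gap: 0.117
gripper_force: 58.5
t: 18.15
tcp_pos: [0.5544, 0.197, 0.1842]
tool_rot: [-0.083, 0.997, -0.003, 0.0]
force: [1.8, -9.0, -1.4]
finger_gap: 0.111
gripper_force: 58.5
angle 0.601341919771291 0.0017131627665529117
plate [584.1 -21.8  38.4]
```

View pics/side3.png

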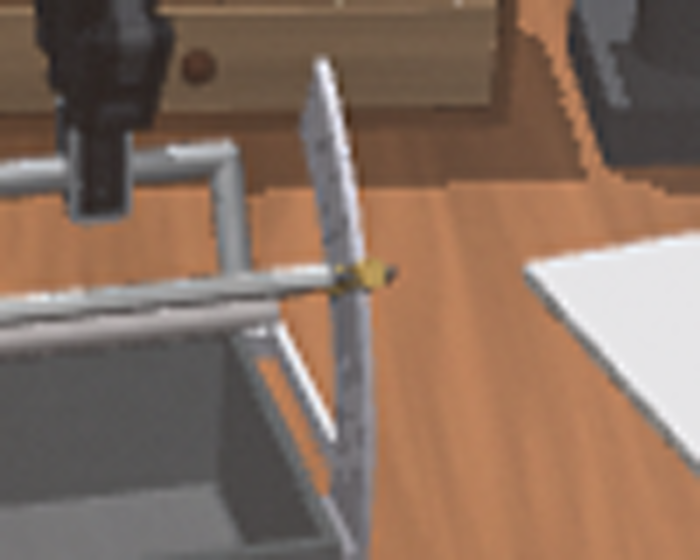

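The needle tip, at crop (390,272), now comes out right behind the brass mark at (370,274). The lid is steady at about 0.60 rad and the plate hasn't moved.

```bash
python3 -c "
from station import manip;print(manip.sign_off())"
```

```text
the job is handed in; nothing more can be done
None
```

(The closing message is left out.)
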